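# Uncover the air-gate gear case and fit its bar handle

### The job

The forge's air gate has to be cranked: lift the loose round lid off the gear case by its knob and set it down, knob up and without dropping it, in the middle of the round wooden slab. Then fit the square-bored bar handle upright and fully home on the square shaft inside the gear case, and let go of it. Leave everything else on the bench standing where it is.

Things in the scene. Friction and masses are not known exactly. Their poses are not given: they have to be found in the camera images.
- cover: The lid itself (see lid), about 0.45 kg; origin at the centre of the underside of its spigot, which is 132 mm across and drops 6 mm into the case with 8 mm of play all round. On a flat surface the lid stands on this spigot.
- lid (a point): Loose round lid on the gear case: grey plate 160 mm across, 6 mm thick, with a spigot below and, on a thin stem 18 mm across, a dark wooden knob 34 mm across and 22 mm high. 54 mm high over all. This point is on its axis half-way up, 27 mm above the spigot's underside; the knob's middle is 16 mm above this point, the plate's top 15 mm below it. z is up along the knob.
- shaft (a point): Centre of the top end of the fixed upright shaft in the gear case, hidden by the lid at the start; x and y are square to its faces. 20 mm square, its top 4 mm stepped in to 16 mm; it stands 26 mm out of a round collar 44 mm across on which the hub seats. This point is 42 mm above the bench.
- handle (a point): Loose steel bar handle standing on its hub: hub 36 mm square, 56 mm high, with a 22 mm square bore right through, parallel to its sides; a round bar 14 mm thick sticks out of two opposite sides, 174 mm over its end balls, its axis 44 mm above the hub's underside. This point is on the bore's axis, 28 mm above the underside; x runs along the bar, the hub's free sides look along y, z is up.
- slab: Round wooden slab, a slice of log 190 mm across and 24 mm thick, fixed on the bench; origin at the centre of its underside, z up.
- tong_stand: Bystander: upright tong stand, round foot 96 mm across, everything within that circle, 262 mm high, 2.5 kg; origin under its centre.
- punch_tin: Bystander: dark tin 80 mm across and 110 mm high with punches sticking up out of it to 205 mm, 2 kg; origin under its centre.
- hammer: Bystander: hand hammer 220 mm long, lying crosswise at the far side of the bench, lower than 60 mm; x runs from handle to head.
- flux_pot: Bystander: small lidded steel pot with a wooden knob, 56 mm across and 86 mm high in all; origin under its centre.
- stake: Bystander: small steel stake on a 40 mm square foot, 68 mm high; origin under its centre.
- bar_handle: The bar handle itself (see handle), about 0.45 kg; origin on the bore's axis at the hub's underside, same axes. It fits the shaft in any of the four turns of the square; fully home its hub stands on the collar, handle is 2 mm above shaft and the bar 3 mm clear of the case's rim.
- gear_case: Gear case, fixed to the bench: a grey open round pot 160 mm across outside, 148 mm inside, rim 50 mm above the bench, the square shaft at its middle; origin at the centre of its underside.
There are look-alikes about, which are no part of the job. Of the things shaped like the slab, the wooden one is meant.

How it is judged:
By the outcome, as a careful person would: the job done as asked, in the order asked, and still so for the second after the job is handed in, with the robot touching nothing.
It also fails if it takes over 72 s, if anything falls off the work surface, if the arm or the gripper's body presses on something with over 40 N, if the wrist force passes 120 N, or if a joint passes its speed limit or range.

### The arm

A 7-joint arm with a two-finger parallel gripper is mounted at the origin on the work surface. World frame = base frame: x ahead of the robot, y to its left, z up, the work surface at z = 0. Lengths are in m, angles in rad, forces in N, time in s.
With the tool pointing down it reaches from about 0.35 to 0.9 m from the base axis. Payload 8.1 kg.
Tool frame: the origin (TCP) lies where the fingers leave the gripper's body, on its centre line; the fingertips stand 66 mm ahead of it and the grasp point (between the pads) lies 47 mm ahead of it (arm.tip_reach is the distance from the TCP to the fingertips, in m); z points along the fingers, y is the direction in which the jaws open and shut (so a half turn about z gives the same grasp; the last joint's range is limited). The gripper opens to 92 mm and grips with 3 to 60 N. Pads are 19 mm wide; open, the fingers measure 130 mm over their backs; the gripper's body (75 mm by 190 mm) begins 47 mm behind the grasp point.
Start: joints at [1.207, 0.434, 0.025, 1.573, -0.012, 1.134, -0.075], TCP at [0.161, -0.604, 0.292] pointing down, gripper open.
Joint ranges: [-2.62, 2.62], [-0.44, 2.09], [-1.27, 1.32], [0.08, 2.57], [-1.32, 4.46], [0.12, 2], [-2.74, 2.74]. Speed limits (rad/s): [2.22, 2.22, 3.01, 3.01, 3.14, 3.14, 3.14].

### API

Orientations are given as a rotation vector (axis times angle).
In Python, from cell import arm gives the robot as it stands.
- The arm moves only by the tool carry_out, never from a script. Its argument "plan" is a list of rows, each a list of 5 numbers: the shift along the world's x, y, z in cm, then the turn about the world's z in rad, then the finger opening in cm, from 0 to 9.18. In form: [[tx, ty, tz, spin, fingers], ...]. A call has 1 to 20 rows; each row is the pose to reach, as a shift and turn from the pose measured when the call began; what a row does not reach only later rows make up. A row lasts 1/10 s, in which the tool goes at most 50 mm and 8.59 degrees, less where a joint would pass 70% of its speed; a pose out of reach is approached as far as the arm can. A call with a gripper value outside its range is refused whole. The fingers move at their own pace and stop on an object; "squeeze" is the grip in N (left out, the last holds). Time passes only in rows, so rows that repeat a pose let the fingers close. It gives the time, the measured TCP pose, the force and the opening at its end, in the units of the state.
- arm.observe(): the state, without advancing time (a new reading comes with each control period).
- arm.get_image(name): name is "scene" or "top" or "wrist"; returns (picture, depth): 480x640x3 uint8, red, green, blue; 480x640 float32, m along the optical axis (not along the pixel's ray), 0 where there is no reading.
- arm.get_calibration(name): a dict with "intrinsics" (3x3 intrinsics, pixels), "rvec" (rotation vector, rad) and "tvec" (3), from world to camera coordinates, as OpenCV has them; the wrist camera has in their place "tool_from_camera" (4x4, takes a point from camera to tool coordinates, whose origin is the TCP and whose axes are the flange's). Camera axes: x right, y down, z forward; pixel columns grow to the right and rows downward; lengths in m; the calibration is good to about 2 mm. A picture is of the moment at which its call begins: read the wrist's pose just before it. get_calibration takes no time and is no camera call.
- arm.sign_off(): hands the job in, once; it reports no verdict.
The state is a dict: "clock": time; "joints": joint angles; "dq": joint speeds; "joint_efforts": joint torques, N m; "position": TCP position; "ee_rot": TCP orientation; "force": force on the tool from outside, world axes, zero at the start; "ft_torque": the same for the moment, N m; "width": opening from 0.0 (shut) to 1.0 (fully open).
Only numpy, scipy, OpenCV 4.12 (cv2) and the standard library are available. Lean on these libraries where they do the work, as an engineer would, in place of code of your own. Each camera call takes 0.05 s, during which the arm holds its last target. There are 200 camera calls.

## Working session

There is one attempt and no reset: what is moved stays moved. The work goes in short steps, Python scripts to look and compute and a tool call to move; the robot and the scene stay as the last step left them, time stands still between calls to the robot, and variables do not carry over. Pictures are saved under pics/ and viewed, about 8 in all and at most 12, crops included, and the job is handed in when it is done.

Besides the shell and the picture viewer there is one more tool, called after "Call:" by a JSON object that holds its "method" and its "body". carry_out: Moves the arm, as the interface text tells. Its arguments: {"type":"object","properties":{"plan":{"type":"array"},"squeeze":{"type":"number"}},"required":["plan"]}

```bash
ls; mkdir -p pics
python3 - <<'E'
from cell import arm
import cv2,numpy as np
s=arm.observe();print(s)
for n in("top","scene"):
    im,d=arm.get_image(n);cv2.imwrite(f"pics/{n}0.png",im[:,:,::-1]);np.save(f"pics/{n}0.npy",d)
    print(n,arm.get_calibration(n))
print(arm.get_calibration("wrist"))
E
```

```text
pics
{'clock': 0.0, 'joints': array([ 1.20741704,  0.43519767,  0.02500568,  1.57410097, -0.01160067,
        1.13400214, -0.07511687]), 'dq': array([ 0.00146882, -0.00066548, -0.00049372, -0.00146319,  0.00036066,
        0.00059579, -0.00097215]), 'joint_efforts': array([-5.39744578e-04, -6.67842722e+01,  9.84083824e-01, -3.14460039e+01,
       -6.08883868e-02,  4.29487566e-02,  1.55081361e-04]), 'position': array([ 0.16097551, -0.60348705,  0.29145951]), 'ee_rot': array([-3.11343927e+00, -4.08091865e-01,  5.58031160e-04]), 'force': array([0.78907774, 0.47089476, 1.11828262]), 'ft_torque': array([-0.03328369,  0.01850023,  0.00186146]), 'width': 1.0021228752391635}
top {'intrinsics': array([[479.89847518,   0.        , 318.84085499],
       [  0.        , 479.89847518, 238.41515864],
       [  0.        ,   0.        ,   1.        ]]), 'rvec': array([ 2.09327908, -2.13742307,  0.21404495]), 'tvec': array([0.03257362, 0.48233989, 0.9675627 ])}
scene {'intrinsics': array([[456.4708085 ,   0.        , 318.76719275],
       [  0.        , 456.4708085 , 233.6392109 ],
       [  0.        ,   0.        ,   1.        ]]), 'rvec': array([ 2.08649694,  1.05164422, -0.49831588]), 'tvec': array([-0.28301666, -0.17901167,  1.49791973])}
{'intrinsics': array([[350.9211382 ,   0.        , 315.06582955],
       [  0.        , 350.9211382 , 230.821458  ],
       [  0.        ,   0.        ,   1.        ]]), 'tool_from_camera': array([[-4.30205763e-04, -9.64348728e-01, -2.64634363e-01,
         7.13894868e-02],
       [ 9.99999870e-01, -4.87014524e-04,  1.49058984e-04,
         9.14569112e-04],
       [-2.72625620e-04, -2.64634264e-01,  9.64348812e-01,
        -9.22365044e-02],
       [ 0.00000000e+00,  0.00000000e+00,  0.00000000e+00,
         1.00000000e+00]])}
```

View pics/top0.png

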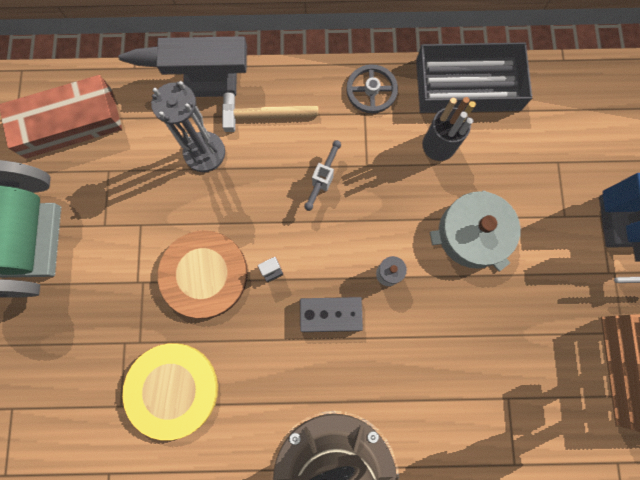

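View pics/scene0.png

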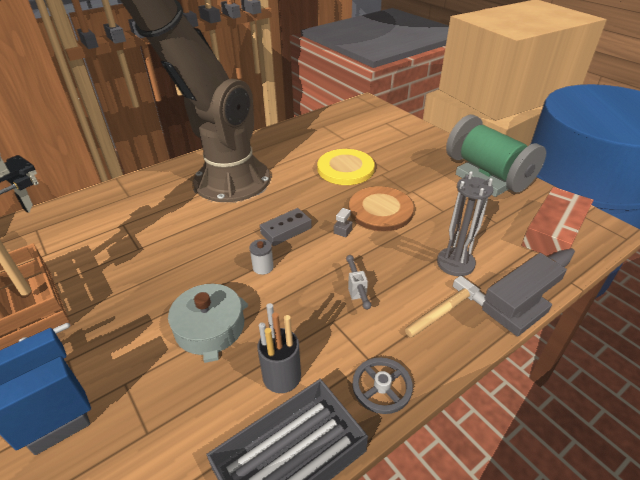

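The top view shows the lid at about (481,228) with its knob at (488,223), and the bar handle at (323,175). The brown wooden slab is at (202,275) and a yellow look-alike at (170,392). The flux pot (391,271) and stake (270,268) are nearby. Next I'll measure.

```bash
cat > h.py <<'E'
import numpy as np,cv2
from scipy.spatial.transform import Rotation as R
from cell import arm
def cam(n,s=None):
    c=arm.get_calibration(n);K=c["intrinsics"]
    if n=="wrist":
        T=np.eye(4);T[:3,:3]=R.from_rotvec(s["ee_rot"]).as_matrix();T[:3,3]=s["position"]
        return K,T@c["tool_from_camera"]
    T=np.eye(4);T[:3,:3]=R.from_rotvec(c["rvec"]).as_matrix();T[:3,3]=c["tvec"]
    return K,np.linalg.inv(T)
def rays(uv,K,T):
    uv=np.atleast_2d(uv).astype(float)
    return np.c_[(uv[:,0]-K[0,2])/K[0,0],(uv[:,1]-K[1,2])/K[1,1],np.ones(len(uv))]@T[:3,:3].T
def onplane(uv,z,K,T):
    r=rays(uv,K,T);o=T[:3,3];return o+r*((z-o[2])/r[:,2])[:,None]
def cloud(d,K,T):
    v,u=np.mgrid[:d.shape[0],:d.shape[1]]
    P=T[:3,3]+rays(np.c_[u.ravel(),v.ravel()],K,T)*d.ravel()[:,None]
    P[d.ravel()==0]=np.nan;return P.reshape(*d.shape,3)
def circ(P):
    A=np.c_[2*P[:,:2],np.ones(len(P))];c=np.linalg.lstsq(A,(P[:,:2]**2).sum(1),rcond=None)[0]
    return c[:2],np.sqrt(c[2]+c[0]**2+c[1]**2)
E
python3 - <<'E'
from h import *
im=cv2.imread("pics/top0.png");d=np.load("pics/top0.npy");K,T=cam("top");P=cloud(d,K,T)
print("cam",T[:3,3])
def blob(u,v,r,lo,hi,name):
    m=np.zeros(d.shape,np.uint8);cv2.circle(m,(u,v),r,1,-1)
    m&=((P[...,2]>lo)&(P[...,2]<hi)).astype(np.uint8)
    n,l,st,ce=cv2.connectedComponentsWithStats(m);i=1+np.argmax(st[1:,4]);m=(l==i).astype(np.uint8)
    q=P[m>0];z=np.median(q[:,2])
    c=max(cv2.findContours(m,0,1)[0],key=len)[:,0]
    cc,rr=circ(onplane(c,z,K,T))
    W=onplane(c,z,K,T)[:,:2].astype(np.float32)
    print(name,"z",z.round(4),"circ",cc.round(4),rr.round(4),"minrect",cv2.minAreaRect(W))
blob(202,275,60,.012,.05,"slab");blob(170,392,60,.012,.05,"yellow")
blob(481,228,50,.045,.066,"plate");blob(488,223,20,.075,.12,"knob")
blob(323,175,50,.035,.1,"handle");blob(323,173,16,.05,.1,"hub")
blob(391,270,22,.04,.12,"pot");blob(270,268,20,.03,.1,"stake")
blob(440,140,40,.08,.12,"tin");blob(205,150,30,.005,.03,"stand foot");blob(331,315,45,.015,.1,"block")
E
```

```text
cam [0.27952423 0.0248111  1.04457695]
slab z 0.0242 circ [0.4169 0.2749] 0.0942 minrect ((0.4168197512626648, 0.2743474841117859), (0.1898135542869568, 0.1881674826145172), 45.766014099121094)
yellow z 0.0242 circ [0.1777 0.3343] 0.0943 minrect ((0.17701104283332825, 0.33413729071617126), (0.19078359007835388, 0.18776987493038177), 87.53001403808594)
plate z 0.0555 circ [ 0.4976 -0.3206] 0.0797 minrect ((0.4977765679359436, -0.3202897012233734), (0.15854905545711517, 0.1616898477077484), 20.73454475402832)
knob z 0.0968 circ [ 0.4965 -0.3191] 0.0179 minrect ((0.49631574749946594, -0.31927725672721863), (0.03356873616576195, 0.03760787472128868), 40.71346664428711)
handle z 0.0508 circ [0.6234 0.0115] 0.0513 minrect ((0.6240070462226868, 0.012931786477565765), (0.037925977259874344, 0.17319664359092712), 66.33607482910156)
hub z 0.0551 circ [0.6265 0.0117] 0.0247 minrect ((0.6267199516296387, 0.01184476725757122), (0.03652539476752281, 0.07036930322647095), 66.90695190429688)
pot z 0.0738 circ [ 0.4095 -0.1242] 0.028 minrect ((0.4091833829879761, -0.12407886236906052), (0.05273965746164322, 0.060128748416900635), 43.37250518798828)
stake z 0.0674 circ [0.4198 0.1261] 0.0201 minrect ((0.4182567000389099, 0.12518101930618286), (0.038159288465976715, 0.03941388055682182), 25.683013916015625)
tin z 0.1097 circ [ 0.6994 -0.2515] 0.0358 minrect ((0.7010207772254944, -0.25270217657089233), (0.0800185278058052, 0.08855191618204117), 45.80827713012695)
stand foot z 0.0139 circ [0.6952 0.2801] 0.0387 minrect ((0.6979817152023315, 0.2819962203502655), (0.0963837206363678, 0.09414208680391312), 88.7763900756836)
block z 0.0338 circ [0.3248 0.0015] 0.0561 minrect ((0.32462355494499207, 0.001225590705871582), (0.12841658294200897, 0.06986581534147263), 89.94226837158203)
```

Call:
{"method": "carry_out", "body": {"plan": [[33.6, 28.4, 2, 0, 9.1], [33.6, 28.4, 2, 0, 9.1], [33.6, 28.4, 2, 0, 9.1], [33.6, 28.4, 2, 0, 9.1], [33.6, 28.4, 2, 0, 9.1], [33.6, 28.4, 2, 0, 9.1], [33.6, 28.4, 2, 0, 9.1], [33.6, 28.4, 2, 0, 9.1], [33.6, 28.4, 2, 0, 9.1], [33.6, 28.4, 2, 0, 9.1], [33.6, 28.4, 2, 0, 9.1], [33.6, 28.4, 2, 0, 9.1], [33.6, 28.4, 2, 0, 9.1], [33.6, 28.4, 2, 0, 9.1]]}}

```text
clock: 1.5
position: [0.4961, -0.3206, 0.3115]
ee_rot: [-3.114, -0.405, 0.001]
force: [0.1, 0.9, 0.7]
width: 0.991
```

Run:
```python
from h import *
s=arm.observe();im,d=arm.get_image("wrist");cv2.imwrite("pics/w1.png",im[:,:,::-1]);np.save("pics/w1.npy",d)
print(s["position"],s["clock"],s["joints"][6],R.from_rotvec(s["ee_rot"]).as_matrix().round(3))
K,T=cam("wrist",s);P=cloud(d,K,T)
near=np.hypot(P[...,0]-.497,P[...,1]+.32)
for lo,hi,r in((.05,.062,.1),(.08,.11,.035)):
    m=((P[...,2]>lo)&(P[...,2]<hi)&(near<r)).astype(np.uint8)
    c=max(cv2.findContours(m,0,1)[0],key=len)[:,0];z=np.median(P[m>0][:,2])
    W=onplane(c,z,K,T);print(z,circ(W),cv2.minEnclosingCircle(W[:,:2].astype(np.float32)),c.min(0),c.max(0))
```

```text
[ 0.49607968 -0.32061467  0.3115375 ] 1.5 -0.8734855238222028 [[ 0.967  0.256 -0.001]
 [ 0.256 -0.967  0.001]
 [-0.    -0.001 -1.   ]]
0.05569884284304785 (array([ 0.50038787, -0.32539225]), np.float64(0.07884156577652701)) ((0.5003323554992676, -0.3253900408744812), 0.07963831722736359) [241 123] [398 278]
0.09746124879359894 (array([ 0.50170871, -0.32488246]), np.float64(0.016765356994102473)) ((0.5017889738082886, -0.32494989037513733), 0.01784875988960266) [303 193] [339 231]
```

Call:
{"method": "carry_out", "body": {"plan": [[0.3, -0.25, -5, 0, 9.1], [0.3, -0.25, -10, 0, 9.1], [0.3, -0.25, -14, 0, 9.1], [0.3, -0.25, -16, 0, 9.1], [0.3, -0.25, -17.7, 0, 7], [0.3, -0.25, -17.7, 0, 5], [0.3, -0.25, -17.7, 0, 3], [0.3, -0.25, -17.7, 0, 2], [0.3, -0.25, -17.7, 0, 2], [0.3, -0.25, -17.7, 0, 2], [0.3, -0.25, -17.7, 0, 2], [0.3, -0.25, -17.7, 0, 2], [0.3, -0.25, -17.7, 0, 2], [0.3, -0.25, -17.7, 0, 2], [0.3, -0.25, -17.7, 0, 2]], "squeeze": 30}}

```text
clock: 3.05
position: [0.4995, -0.3233, 0.1349]
ee_rot: [-3.115, -0.405, -0.0]
force: [-1.3, -1.2, 5.0]
width: 0.36
```

Call:
{"method": "carry_out", "body": {"plan": [[0, 0, 1, 0, 2], [0, 0, 2, 0, 2], [0, 0, 4, 0, 2], [0, 0, 7, 0, 2], [0, 0, 10, 0, 2], [0, 0, 13, 0, 2], [0, 0, 14, 0, 2], [0, 0, 14, 0, 2], [0, 0, 14, 0, 2]]}}

```text
clock: 3.95
position: [0.4988, -0.3228, 0.2736]
ee_rot: [-3.114, -0.405, 0.003]
force: [0.1, -0.7, -5.6]
width: 0.364
```

Run:
```python
from h import *
s=arm.observe()
print(s["force"],s["width"])
im,d=arm.get_image("scene");cv2.imwrite("pics/s2.png",im[:,:,::-1][150:450,100:500])
```

```text
[ 0.13396234 -0.72186923 -5.60389343] 0.3642740744586576
```

View pics/s2.png

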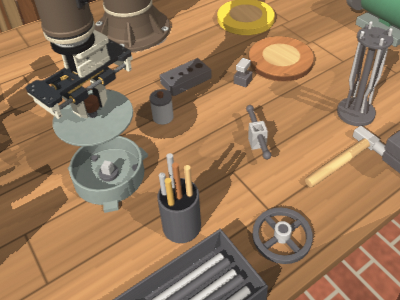

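The scene crop shows the lid level in the grip above the open case, with everything else standing. I'll carry it over the slab.

Call:
{"method": "carry_out", "body": {"plan": [[-3, 5, 0, 0, 2], [-5, 10, 0, 0, 2], [-8.1, 20, 0, 0, 2], [-8.1, 25, 0, 0, 2], [-8.1, 30, 0, 0, 2], [-8.1, 35, 0, 0, 2], [-8.1, 40, 0, 0, 2], [-8.1, 45, 0, 0, 2], [-8.1, 50, 0, 0, 2], [-8.1, 55, 0, 0, 2], [-8.1, 59.7, 0, 0, 2], [-8.1, 59.7, 0, 0, 2], [-8.1, 59.7, 0, 0, 2], [-8.1, 59.7, 0, 0, 2], [-8.1, 59.7, 0, 0, 2], [-8.1, 59.7, 0, 0, 2]]}}

```text
clock: 5.6
position: [0.4177, 0.2724, 0.2723]
ee_rot: [-3.115, -0.402, 0.006]
force: [-0.1, -0.6, -5.2]
width: 0.366
```

Run:
```python
from h import *
s=arm.observe();print(s["position"],s["width"])
for n in("scene","top"):
    im,d=arm.get_image(n);K,T=cam(n);P=cloud(d,K,T)
    for nm,lo,hi,c0,r in(("slab",.012,.035,(.417,.275),.13),("plate",.180,.22,s["position"][:2],.1)):
        m=((P[...,2]>lo)&(P[...,2]<hi)&(np.hypot(P[...,0]-c0[0],P[...,1]-c0[1])<r)).astype(np.uint8)
        q=P[m>0];
        if len(q)<50: print(n,nm,len(q));continue
        c=max(cv2.findContours(m,0,1)[0],key=len)[:,0];z=np.median(q[:,2]);W=onplane(c,z,K,T)[:,:2].astype(np.float32)
        print(n,nm,z,circ(W),cv2.minEnclosingCircle(W))
    if n=="scene":
        # case interior: collar/shaft top
        m=(np.hypot(P[...,0]-.499,P[...,1]+.322)<.09)&(P[...,2]>.045)&(P[...,2]<.055);print("rim",circ(P[m]))
    else:
        cv2.imwrite("pics/t3.png",cv2.resize(im[180:280,430:530,::-1],None,fx=5,fy=5,interpolation=2)); np.save("pics/t3.npy",d);cv2.imwrite("pics/t3f.png",im[:,:,::-1])
```

```text
[0.41771086 0.27237213 0.27227424] 0.3658291200800065
scene slab 0.02381407324803342 (array([0.42220525, 0.26660501]), np.float64(0.09738808880407555)) ((0.4215262830257416, 0.26542359590530396), 0.10215876996517181)
scene plate 0.1930345684166715 (array([0.42463745, 0.26280906]), np.float64(0.07318627519788334)) ((0.41962942481040955, 0.2667214572429657), 0.0821409672498703)
rim (array([ 0.49998944, -0.32605401]), np.float64(0.07649665701450181))
top slab 0.023820427183687043 (array([0.45409   , 0.20905545]), np.float64(0.037122594563297424)) ((0.4527261257171631, 0.21175366640090942), 0.06003628298640251)
top plate 0.1936312240576476 (array([0.42853376, 0.20853102]), np.float64(0.016172983316520003)) ((0.42763271927833557, 0.20759935677051544), 0.022481339052319527)
```

View pics/t3.png

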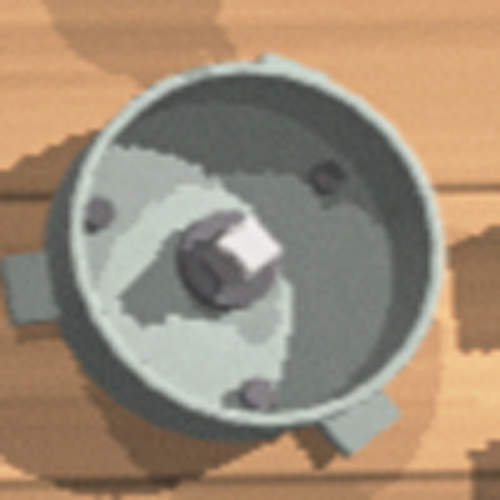

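The crop shows the open case with the shaft's bright top near (248,250). Its faces are turned roughly 30–40° in the image. The top camera differs from the scene and wrist cameras by about 5 mm, so I'll check the slab in the unobstructed scene view.

Run:
```python
from h import *
for n in("scene","top"):
    d=np.load(f"pics/{n}0.npy");K,T=cam(n);P=cloud(d,K,T)
    for nm,lo,hi,c0,r,z in(("slab",.020,.03,(.42,.27),.12,.024),("yel",.020,.03,(.18,.334),.12,.024),("plate",.0525,.062,(.4985,-.323),.1,.056),("pot",.07,.1,(.41,-.124),.05,.07),("hub",.05,.062,(.627,.012),.04,.056)):
        m=((P[...,2]>lo)&(P[...,2]<hi)&(np.hypot(P[...,0]-c0[0],P[...,1]-c0[1])<r)).astype(np.uint8)
        m=cv2.morphologyEx(m,2,np.ones((3,3),np.uint8)) if nm!="hub" else m
        c=max(cv2.findContours(m,0,1)[0],key=len)[:,0];W=onplane(c,z,K,T)[:,:2].astype(np.float32)
        q=P[m>0]
        print(n,nm,np.median(q[:,2]).round(4),circ(W),np.round(cv2.minEnclosingCircle(W)[0],4),"mean",q.mean(0).round(4))
```

```text
scene slab 0.0241 (array([0.4188246 , 0.26974184]), np.float64(0.0925320097579344)) [0.4181 0.2693] mean [0.4216 0.2679 0.0241]
scene yel 0.0241 (array([0.17914843, 0.32713189]), np.float64(0.09026937480922582)) [0.1792 0.3286] mean [0.1811 0.3263 0.0241]
scene plate 0.0562 (array([ 0.49983466, -0.32680173]), np.float64(0.07838350283091061)) [ 0.5006 -0.3269] mean [ 0.5055 -0.3298  0.0562]
scene pot 0.0741 (array([ 0.40770486, -0.12931819]), np.float64(0.027616851220017755)) [ 0.4075 -0.1302] mean [ 0.4131 -0.1319  0.075 ]
scene hub 0.0546 (array([0.62813999, 0.00547119]), np.float64(0.025993218420183543)) [0.6279 0.0043] mean [0.6259 0.0077 0.0544]
top slab 0.0242 (array([0.41743825, 0.27592839]), np.float64(0.09271895315834339)) [0.4174 0.2758] mean [0.4162 0.2759 0.0242]
top yel 0.0242 (array([0.17728342, 0.33575576]), np.float64(0.09310231351623877)) [0.178 0.335] mean [0.176  0.3355 0.0243]
top plate 0.0557 (array([ 0.4983565 , -0.32268436]), np.float64(0.07723156246909647)) [ 0.4981 -0.3217] mean [ 0.4972 -0.3215  0.0557]
top pot 0.0741 (array([ 0.41098251, -0.1262288 ]), np.float64(0.026678243888413156)) [ 0.4113 -0.1259] mean [ 0.4101 -0.1253  0.0749]
top hub 0.055 (array([0.62618306, 0.01228888]), np.float64(0.026308170440801533)) [0.626  0.0148] mean [0.6255 0.0125 0.0546]
```

Call:
{"method": "carry_out", "body": {"plan": [[0.1, -0.2, -4, 0, 2], [0.1, -0.2, -8, 0, 2], [0.1, -0.2, -11, 0, 2], [0.1, -0.2, -13.5, 0, 2], [0.1, -0.2, -14.5, 0, 2], [0.1, -0.2, -14.8, 0, 2], [0.1, -0.2, -15, 0, 2], [0.1, -0.2, -15.1, 0, 2], [0.1, -0.2, -15.2, 0, 2], [0.1, -0.2, -15.3, 0, 2], [0.1, -0.2, -15.4, 0, 2]]}}

```text
clock: 6.8
position: [0.4191, 0.2708, 0.1192]
ee_rot: [-3.114, -0.402, 0.003]
force: [-0.5, -0.7, -5.6]
width: 0.363
```

Call:
{"method": "carry_out", "body": {"plan": [[0, 0, -0.1, 0, 2], [0, 0, -0.2, 0, 2], [0, 0, -0.25, 0, 2], [0, 0, -0.3, 0, 2], [0, 0, -0.35, 0, 2], [0, 0, -0.35, 0, 2]]}}

```text
clock: 7.4
position: [0.419, 0.2708, 0.1156]
ee_rot: [-3.114, -0.402, 0.004]
force: [0.8, 0.2, -6.1]
width: 0.359
```

Call:
{"method": "carry_out", "body": {"plan": [[0, 0, -0.05, 0, 2], [0, 0, -0.1, 0, 2], [0, 0, -0.1, 0, 2]]}}

```text
clock: 7.7
position: [0.4192, 0.2707, 0.1151]
ee_rot: [-3.114, -0.402, 0.003]
force: [-1.0, -3.4, 4.7]
width: 0.364
```

Call:
{"method": "carry_out", "body": {"plan": [[0, 0, 0, 0, 3.6], [0, 0, 0, 0, 4.2], [0, 0, 0, 0, 5.5], [0, 0, 0, 0, 7], [0, 0, 0, 0, 7], [0, 0, 0, 0, 7], [0, 0, 2, 0, 7], [0, 0, 6, 0, 8], [0, 0, 11, 0, 9.1], [0, 0, 16, 0, 9.1], [0, 0, 19, 0, 9.1], [0, 0, 19, 0, 9.1], [0, 0, 19, 0, 9.1]]}}

```text
clock: 9.0
position: [0.4193, 0.2706, 0.3054]
ee_rot: [-3.114, -0.401, 0.001]
force: [-0.2, -0.2, -1.4]
width: 0.99
```

Run:
```python
from h import *
s=arm.observe();im,d=arm.get_image("wrist");cv2.imwrite("pics/w4.png",im[:,:,::-1]);K,T=cam("wrist",s);P=cloud(d,K,T)
print(s["position"],s["force"])
for nm,lo,hi,r,z in(("slab",.016,.03,.11,.024),("plate",.0325,.042,.1,.036),("knob",.065,.09,.04,.078)):
    m=((P[...,2]>lo)&(P[...,2]<hi)&(np.hypot(P[...,0]-.419,P[...,1]-.27)<r)).astype(np.uint8)
    c=max(cv2.findContours(m,0,1)[0],key=len)[:,0];W=onplane(c,z,K,T)[:,:2].astype(np.float32)
    print(nm,np.median(P[m>0][:,2]).round(4),circ(W),cv2.minEnclosingCircle(W),c.min(0),c.max(0))
```

```text
[0.41931282 0.27064222 0.30542876] [-0.23399877 -0.18669039 -1.43374106]
slab 0.0236 (array([0.41934772, 0.27362337]), np.float64(0.09364199852671452)) ((0.41922685503959656, 0.27369871735572815), 0.09459532052278519) [225 111] [399 282]
plate 0.0357 (array([0.41990294, 0.26941912]), np.float64(0.07878930452309159)) ((0.4198499321937561, 0.26938268542289734), 0.0795988067984581) [240 126] [391 275]
knob 0.0775 (array([0.42095061, 0.26968454]), np.float64(0.016534673879328252)) ((0.4210631549358368, 0.2695295214653015), 0.01739465817809105) [299 194] [333 230]
```

View pics/w4.png

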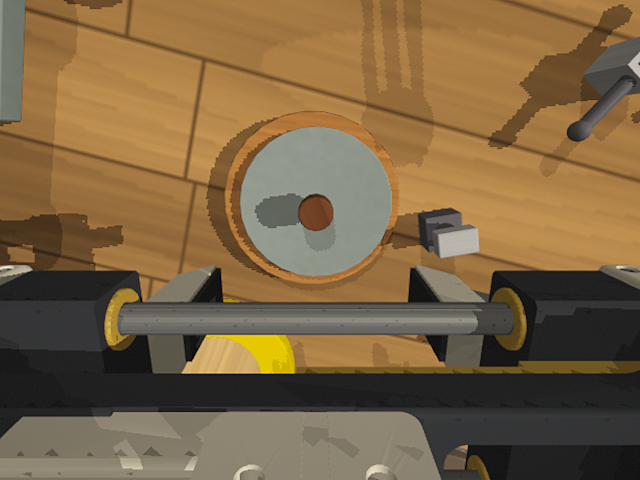

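The wrist view shows the lid flat on the wooden slab, knob up at (316,212), about 4 mm off the slab's middle. Next I go above the handle with the jaws turned to the hub's free sides.

Call:
{"method": "carry_out", "body": {"plan": [[20.9, -26.4, -1, -0.68, 9.1], [20.9, -26.4, -1, -0.68, 9.1], [20.9, -26.4, -1, -0.68, 9.1], [20.9, -26.4, -1, -0.68, 9.1], [20.9, -26.4, -1, -0.68, 9.1], [20.9, -26.4, -1, -0.68, 9.1], [20.9, -26.4, -1, -0.68, 9.1], [20.9, -26.4, -1, -0.68, 9.1], [20.9, -26.4, -1, -0.68, 9.1], [20.9, -26.4, -1, -0.68, 9.1], [20.9, -26.4, -1, -0.68, 9.1], [20.9, -26.4, -1, -0.68, 9.1]]}}

```text
clock: 10.25
position: [0.6275, 0.0076, 0.2945]
ee_rot: [-3.07, 0.657, 0.003]
force: [0.2, -0.5, -0.3]
width: 0.992
```

```bash
cat > hub.py <<'E'
from h import *
import sys
s=arm.observe();im,d=arm.get_image("wrist");cv2.imwrite(sys.argv[1],im[:,:,::-1]);np.save(sys.argv[1][:-3]+"npy",d);K,T=cam("wrist",s);P=cloud(d,K,T)
M=R.from_rotvec(s["ee_rot"]).as_matrix()
print(s["position"],"jaw yaw",np.degrees(np.arctan2(M[1,1],M[0,1]))%180,"q7",s["joints"][6])
c0=s["position"][:2]
for nm,lo,hi,r,z in(("hub",.0535,.062,.045,.056),("all",.035,.065,.11,.05)):
    m=((P[...,2]>lo)&(P[...,2]<hi)&(np.hypot(P[...,0]-c0[0],P[...,1]-c0[1])<r)).astype(np.uint8)
    if nm=="hub": m=cv2.morphologyEx(m,2,np.ones((3,3),np.uint8))
    c=max(cv2.findContours(m,0,1)[0],key=len)[:,0];W=onplane(c,z,K,T)[:,:2].astype(np.float32)
    print(nm,cv2.minAreaRect(W),c.min(0),c.max(0))
E
python3 hub.py pics/w5.png
```

```text
[0.62747488 0.00755767 0.29454868] jaw yaw 65.83423818519522 q7 -2.180296436865356
hub ((0.6273008584976196, 0.009147295728325844), (0.03586622700095177, 0.035461392253637314), 65.8167724609375) [295 194] [332 230]
all ((0.6274523138999939, 0.008975524455308914), (0.03616999834775925, 0.1714014858007431), 64.9361572265625) [295 119] [332 291]
```

View pics/w5.png

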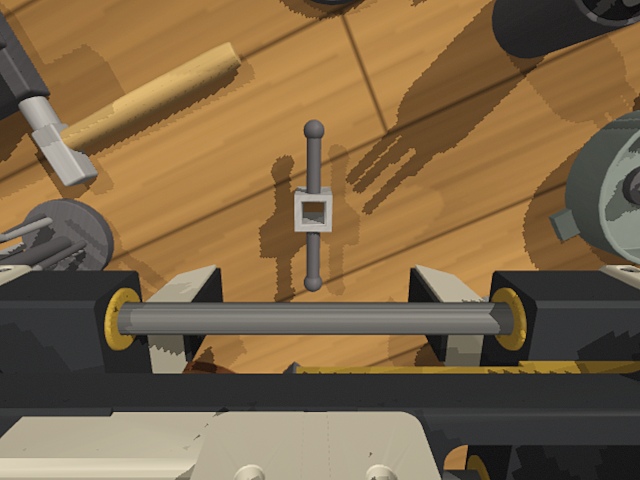

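The handle is centred in the wrist view: hub at (313,212), bar along the tool x axis, so the jaws face the free sides.

Call:
{"method": "carry_out", "body": {"plan": [[0, 0.14, -5, 0, 9.1], [0, 0.14, -10, 0, 9.1], [0, 0.14, -14, 0, 9.1], [0, 0.14, -18, 0, 9.1], [0, 0.14, -20, 0, 8], [0, 0.14, -20.7, 0, 6], [0, 0.14, -20.7, 0, 4.5], [0, 0.14, -20.7, 0, 3.5], [0, 0.14, -20.7, 0, 2], [0, 0.14, -20.7, 0, 2], [0, 0.14, -20.7, 0, 2], [0, 0.14, -20.7, 0, 2], [0, 0.14, -20.7, 0, 2], [0, 0.14, -20.7, 0, 2]], "squeeze": 35}}

```text
clock: 11.7
position: [0.6281, 0.009, 0.0883]
ee_rot: [-3.07, 0.658, 0.001]
force: [-0.8, -0.1, 5.0]
width: 0.392
```

The grip works. Before fitting I'll let the handle stand and view the shaft from the same relative pose, which cancels camera bias.

Call:
{"method": "carry_out", "body": {"plan": [[0, 0, 0, 0, 4.2], [0, 0, 0, 0, 5.5], [0, 0, 0, 0, 8], [0, 0, 0, 0, 9.1], [0, 0, 3, 0, 9.1], [0, 0, 8, 0, 9.1], [0, 0, 13, 0, 9.1], [0, 0, 18, 0, 9.1], [-2, -5, 20.6, 0, 9.1], [-12.8, -33.4, 20.6, 0, 9.1], [-12.8, -33.4, 20.6, 0, 9.1], [-12.8, -33.4, 20.6, 0, 9.1], [-12.8, -33.4, 20.6, 0, 9.1], [-12.8, -33.4, 20.6, 0, 9.1], [-12.8, -33.4, 20.6, 0, 9.1], [-12.8, -33.4, 20.6, 0, 9.1], [-12.8, -33.4, 20.6, 0, 9.1], [-12.8, -33.4, 20.6, 0, 9.1], [-12.8, -33.4, 20.6, 0, 9.1]]}}

```text
clock: 13.6
position: [0.5012, -0.3228, 0.2943]
ee_rot: [-3.07, 0.653, 0.001]
force: [-0.5, -0.5, -0.3]
width: 0.986
```

Run:
```python
from h import *
s=arm.observe();im,d=arm.get_image("wrist");cv2.imwrite("pics/w6.png",im[:,:,::-1]);np.save("pics/w6.npy",d);np.save("pics/w6s.npy",np.r_[s["position"],s["ee_rot"]])
cv2.imwrite("pics/w6c.png",cv2.resize(im[160:270,255:375,::-1],None,fx=5,fy=5,interpolation=2))
K,T=cam("wrist",s);P=cloud(d,K,T);print(s["position"],s["ee_rot"],s["joints"][6])
c0=s["position"][:2];rr=np.hypot(P[...,0]-c0[0],P[...,1]-c0[1])
m=((P[...,2]>.045)&(P[...,2]<.056)&(rr<.1)).astype(np.uint8)
c=max(cv2.findContours(m,0,1)[0],key=len)[:,0];print("rim out",circ(onplane(c,.05,K,T)),np.nanmedian(P[m>0][:,2]))
m=((P[...,2]>.0385)&(P[...,2]<.046)&(rr<.03)).astype(np.uint8);q=P[m>0]
c=max(cv2.findContours(m,0,1)[0],key=len)[:,0];print("top",m.sum(),np.median(q[:,2]),q.mean(0),cv2.minAreaRect(onplane(c,.042,K,T)[:,:2].astype(np.float32)),c.min(0),c.max(0))
m=((P[...,2]>.030)&(P[...,2]<.046)&(rr<.03)).astype(np.uint8);c=max(cv2.findContours(m,0,1)[0],key=len)[:,0];print("shaft",m.sum(),cv2.minAreaRect(onplane(c,.04,K,T)[:,:2].astype(np.float32)))
```

```text
[ 0.50117312 -0.32279276  0.29429709] [-3.06956270e+00  6.52534324e-01  9.58119121e-04] -1.5589159832887054
rim out (array([ 0.5001872 , -0.32500967]), np.float64(0.07871002919527299)) 0.049283183360503746
top 324 0.04153643565492196 [ 0.5001522  -0.32494168  0.04126038] ((0.5006515979766846, -0.3250269591808319), (0.019037257879972458, 0.019070688635110855), 38.810333251953125) [305 197] [330 220]
shaft 410 ((0.5008413791656494, -0.3255477845668793), (0.02026287280023098, 0.020958006381988525), 38.83099365234375)
```

View pics/w6c.png

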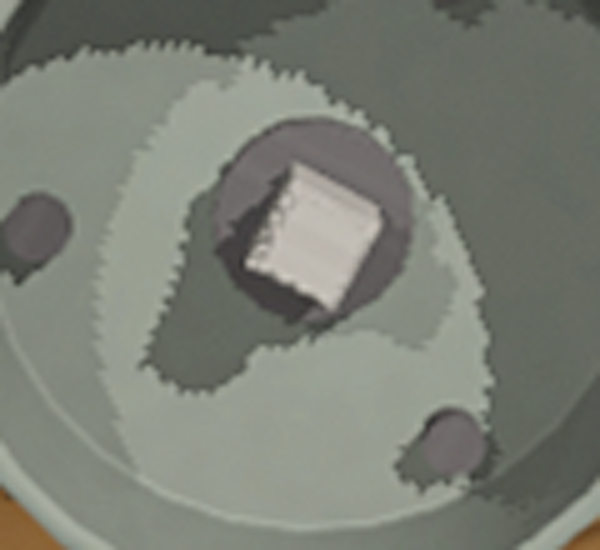

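The crop shows the shaft's bright square top at about (318,238), turned about 39° in world yaw. I'll turn the gripper both ways over it to find any camera offset in the tool frame.

Create shaft.py:
```python
from h import *
s=arm.observe();im,d=arm.get_image("wrist");K,T=cam("wrist",s);P=cloud(d,K,T)
M=R.from_rotvec(s["ee_rot"]).as_matrix();print(s["position"],"jaw",np.degrees(np.arctan2(M[1,1],M[0,1]))%180,"q7",s["joints"][6], s["ee_rot"])
c0=np.array([.5003,-.325]);rr=np.hypot(P[...,0]-c0[0],P[...,1]-c0[1])
m=((P[...,2]>.045)&(P[...,2]<.056)&(rr<.1)).astype(np.uint8)
c=max(cv2.findContours(m,0,1)[0],key=len)[:,0];print("rim out",circ(onplane(c,.05,K,T)))
m=((P[...,2]>.0385)&(P[...,2]<.046)&(rr<.03)).astype(np.uint8);q=P[m>0]
c=max(cv2.findContours(m,0,1)[0],key=len)[:,0];print("top",m.sum(),q.mean(0),cv2.minAreaRect(onplane(c,.042,K,T)[:,:2].astype(np.float32)))
```

```text
(no output)
```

Call:
{"method": "carry_out", "body": {"plan": [[-0.1, -0.2, 0, 1.2, 9.1], [-0.1, -0.2, 0, 1.2, 9.1], [-0.1, -0.2, 0, 1.2, 9.1], [-0.1, -0.2, 0, 1.2, 9.1], [-0.1, -0.2, 0, 1.2, 9.1], [-0.1, -0.2, 0, 1.2, 9.1], [-0.1, -0.2, 0, 1.2, 9.1], [-0.1, -0.2, 0, 1.2, 9.1], [-0.1, -0.2, 0, 1.2, 9.1], [-0.1, -0.2, 0, 1.2, 9.1], [-0.1, -0.2, 0, 1.2, 9.1], [-0.1, -0.2, 0, 1.2, 9.1]]}}

```text
clock: 14.85
position: [0.5003, -0.3246, 0.2944]
ee_rot: [-2.904, -1.193, 0.004]
force: [0.4, 0.4, -0.2]
width: 0.989
```

```bash
python3 shaft.py
```

```text
[ 0.50033711 -0.32461112  0.29438722] jaw 134.66279122182556 q7 -0.4631304893467545 [-2.90388126 -1.19283084  0.00354039]
rim out (array([ 0.5005106 , -0.32410296]), np.float64(0.07868958197290808))
top 329 [ 0.50047043 -0.32402231  0.04117048] ((0.5007668733596802, -0.32394349575042725), (0.019192753359675407, 0.019410114735364914), 37.37077713012695)
```

Call:
{"method": "carry_out", "body": {"plan": [[0, 0, 0, -1.67, 9.1], [0, 0, 0, -1.67, 9.1], [0, 0, 0, -1.67, 9.1], [0, 0, 0, -1.67, 9.1], [0, 0, 0, -1.67, 9.1], [0, 0, 0, -1.67, 9.1], [0, 0, 0, -1.67, 9.1], [0, 0, 0, -1.67, 9.1], [0, 0, 0, -1.67, 9.1], [0, 0, 0, -1.67, 9.1], [0, 0, 0, -1.67, 9.1], [0, 0, 0, -1.67, 9.1], [0, 0, 0, -1.67, 9.1], [0, 0, 0, -1.67, 9.1], [0, 0, 0, -1.67, 9.1]]}}

```text
clock: 16.4
position: [0.5003, -0.3247, 0.2944]
ee_rot: [-2.834, 1.348, -0.0]
force: [-0.7, 0.1, -0.4]
width: 0.992
```

```bash
python3 shaft.py
```

```text
[ 0.50027574 -0.32471628  0.29437278] jaw 39.1134670695846 q7 -1.9843852961417963 [-2.83397259e+00  1.34828933e+00 -2.00798033e-04]
rim out (array([ 0.49987551, -0.32521923]), np.float64(0.07870458947458887))
top 320 [ 0.49991386 -0.32538924  0.04122365] ((0.49984538555145264, -0.32556653022766113), (0.01894329860806465, 0.01938280463218689), 39.121337890625)
```

The camera reads about +0.9 mm in tool x and −0.4 mm across the jaws. The corrected shaft position is (0.4996, −0.3244), yaw about 38.7°. Back to the handle.

Call:
{"method": "carry_out", "body": {"plan": [[12.6, 33.4, 0, 0.466, 9.1], [12.6, 33.4, 0, 0.466, 9.1], [12.6, 33.4, 0, 0.466, 9.1], [12.6, 33.4, 0, 0.466, 9.1], [12.6, 33.4, 0, 0.466, 9.1], [12.6, 33.4, 0, 0.466, 9.1], [12.6, 33.4, 0, 0.466, 9.1], [12.6, 33.4, 0, 0.466, 9.1], [12.6, 33.4, 0, 0.466, 9.1], [12.6, 33.4, 0, 0.466, 9.1], [12.6, 33.4, 0, 0.466, 9.1]]}}

```text
clock: 17.55
position: [0.626, 0.0067, 0.2944]
ee_rot: [-3.069, 0.663, 0.001]
force: [0.7, -0.3, 0.6]
width: 0.99
```

```bash
python3 hub.py pics/w7.png
```

```text
[0.62597042 0.00669063 0.2943576 ] jaw yaw 65.61743949334179 q7 -2.184845633782662
hub ((0.6264578104019165, 0.008829645812511444), (0.0357341542840004, 0.035431284457445145), 65.61250305175781) [294 194] [331 230]
all ((0.6272625923156738, 0.008623048663139343), (0.03609630465507507, 0.17013861238956451), 66.28302764892578) [294 119] [331 290]
```

Call:
{"method": "carry_out", "body": {"plan": [[0.03, 0.3, -5, 0, 9.1], [0.03, 0.3, -10, 0, 9.1], [0.03, 0.3, -14, 0, 9.1], [0.03, 0.3, -18, 0, 9.1], [0.03, 0.3, -20, 0, 8], [0.03, 0.3, -20.6, 0, 6], [0.03, 0.3, -20.6, 0, 4.5], [0.03, 0.3, -20.6, 0, 3.5], [0.03, 0.3, -20.6, 0, 2], [0.03, 0.3, -20.6, 0, 2], [0.03, 0.3, -20.6, 0, 2], [0.03, 0.3, -20.6, 0, 2], [0.03, 0.3, -20.6, 0, 2], [0.03, 0.3, -20.6, 0, 2]], "squeeze": 35}}

```text
clock: 19.0
position: [0.6266, 0.0098, 0.0891]
ee_rot: [-3.069, 0.663, -0.0]
force: [-0.4, -0.0, 6.1]
width: 0.39
```

```bash
python3 -c "
from cell import arm
s=arm.observe();print(s['position'],s['width'],s['force'])"
```

```text
[0.62658165 0.00983645 0.08910783] 0.38993308790477615 [-0.43711623 -0.02131493  6.11926463]
```

Call:
{"method": "carry_out", "body": {"plan": [[0, 0, 3, 0, 2], [0, 0, 7, 0, 2], [0, 0, 12, 0, 2], [0, 0, 16, 0, 2], [-1, -3, 19, -0.1, 2], [-12.7, -33.4, 19, -0.47, 2], [-12.7, -33.4, 19, -0.47, 2], [-12.7, -33.4, 19, -0.47, 2], [-12.7, -33.4, 19, -0.47, 2], [-12.7, -33.4, 19, -0.47, 2], [-12.7, -33.4, 19, -0.47, 2], [-12.7, -33.4, 19, -0.47, 2], [-12.7, -33.4, 19, -0.47, 2], [-12.7, -33.4, 19, -0.47, 2], [-12.7, -33.4, 16, -0.47, 2], [-12.7, -33.4, 12, -0.47, 2], [-12.7, -33.4, 8, -0.47, 2], [-12.7, -33.4, 6, -0.47, 2], [-12.7, -33.4, 6, -0.47, 2]]}}

```text
clock: 20.9
position: [0.4985, -0.3211, 0.1457]
ee_rot: [-2.83, 1.355, 0.009]
force: [-0.3, 0.4, -3.1]
width: 0.389
```

```bash
python3 -c "
from h import *
s=arm.observe();M=R.from_rotvec(s['ee_rot']).as_matrix();print(s['position'],s['width'],s['force'],np.degrees(np.arctan2(M[1,1],M[0,1]))%180,M[:,2])"
```

```text
[ 0.49849921 -0.32113199  0.14573916] 0.38943273299151293 [-0.2629646   0.36391235 -3.13156046] 38.844097007012834 [-0.00388014  0.00579407 -0.99997569]
```

Call:
{"method": "carry_out", "body": {"plan": [[0.13, -0.34, 0, 0, 2], [0.13, -0.34, 0, 0, 2], [0.13, -0.34, 0, 0, 2], [0.13, -0.34, 0, 0, 2], [0.13, -0.34, 0, 0, 2]]}}

```text
clock: 21.4
position: [0.5001, -0.3247, 0.1465]
ee_rot: [-2.831, 1.355, 0.008]
force: [0.0, -0.2, -4.1]
width: 0.392
```

```bash
python3 -c "
from h import *
s=arm.observe();M=R.from_rotvec(s['ee_rot']).as_matrix();print(s['position'],s['width'],s['force'],np.degrees(np.arctan2(M[1,1],M[0,1]))%180,M[:,2])"
```

```text
[ 0.50008445 -0.32468274  0.14645755] 0.39224787156446345 [ 2.91737505e-03 -2.39012248e-01 -4.07108551e+00] 38.84080202695199 [-0.00282765  0.00518207 -0.99998258]
```

Call:
{"method": "carry_out", "body": {"plan": [[-0.03, 0.01, -0.6, 0, 2], [-0.03, 0.01, -1.1, 0, 2], [-0.03, 0.01, -1.4, 0, 2], [-0.03, 0.01, -1.6, 0, 2], [-0.03, 0.01, -1.8, 0, 2], [-0.03, 0.01, -1.9, 0, 2]]}}

```text
clock: 22.0
position: [0.4997, -0.3245, 0.1272]
ee_rot: [-2.831, 1.355, 0.008]
force: [-0.6, 0.5, -3.5]
width: 0.394
```

The hub is now around the step with no contact force. I'll continue.

Call:
{"method": "carry_out", "body": {"plan": [[0, 0, -0.2, 0, 2], [0, 0, -0.4, 0, 2], [0, 0, -0.6, 0, 2], [0, 0, -0.7, 0, 2]]}}

```text
clock: 22.4
position: [0.4997, -0.3245, 0.12]
ee_rot: [-2.831, 1.355, 0.008]
force: [-0.1, 0.2, -3.6]
width: 0.389
```

Call:
{"method": "carry_out", "body": {"plan": [[0, 0, -0.4, 0, 2], [0, 0, -0.8, 0, 2], [0, 0, -1.1, 0, 2], [0, 0, -1.3, 0, 2], [0, 0, -1.4, 0, 2], [0, 0, -1.45, 0, 2]]}}

```text
clock: 23.0
position: [0.4997, -0.3245, 0.1054]
ee_rot: [-2.831, 1.355, 0.008]
force: [-0.6, 1.3, -2.0]
width: 0.388
```

Call:
{"method": "carry_out", "body": {"plan": [[0, 0, -0.05, 0, 2], [0, 0, -0.1, 0, 2], [0, 0, -0.1, 0, 2]]}}

```text
clock: 23.3
position: [0.4997, -0.3245, 0.1051]
ee_rot: [-2.83, 1.355, 0.008]
force: [-2.5, 1.5, 4.2]
width: 0.393
```

The hub is seated on the collar: the vertical force changed from −3.6 to +4.2 N at the expected height. I'll release gently, opening only a little while inside the case, then retreat.

Call:
{"method": "carry_out", "body": {"plan": [[0, 0, 0, 0, 3.8], [0, 0, 0, 0, 4.4], [0, 0, 0, 0, 5.2], [0, 0, 0, 0, 5.2], [0, 0, 0, 0, 5.2], [0, 0, 2, 0, 5.2], [0, 0, 5, 0, 5.2], [0, 0, 9, 0, 5.2], [0, 0, 14, 0, 7], [0, 0, 19, 0, 9], [0, 0, 19, 0, 9], [0, 0, 19, 0, 9]]}}

```text
clock: 24.5
position: [0.5001, -0.3248, 0.2965]
ee_rot: [-2.831, 1.355, 0.003]
force: [-0.7, 0.2, -0.6]
width: 0.869
```

Run:
```python
from h import *
s=arm.observe();im,d=arm.get_image("wrist");K,T=cam("wrist",s);P=cloud(d,K,T);print(s["position"],s["force"],s["clock"])
rr=np.hypot(P[...,0]-.4998,P[...,1]+.3245)
for nm,lo,hi,r in(("hub top",.066,.09,.027),("bar",.055,.075,.1),("rim",.045,.0535,.09)):
    m=((P[...,2]>lo)&(P[...,2]<hi)&(rr<r)).astype(np.uint8);q=P[m>0]
    c=max(cv2.findContours(m,0,1)[0],key=len)[:,0];print(nm,m.sum(),np.median(q[:,2]),q.mean(0),cv2.minAreaRect(onplane(c,np.median(q[:,2]),K,T)[:,:2].astype(np.float32)))
q=P[(P[...,2]>.066)&(P[...,2]<.09)&(rr<.027)];A=np.c_[q[:,:2]-q[:,:2].mean(0),np.ones(len(q))];print("tilt",np.linalg.lstsq(A,q[:,2],rcond=None)[0])
sc,_=arm.get_image("scene");cv2.imwrite("pics/s8.png",np.hstack([sc[:,:,::-1][130:430,130:530],im[60:360,120:520,::-1]]))
```

```text
[ 0.50012197 -0.32476967  0.29649541] [-0.65539021  0.23948753 -0.58242473] 24.5
hub top 1116 0.07139234208009182 [ 0.49977728 -0.32520823  0.07083337] ((0.4999571144580841, -0.32544848322868347), (0.035668037831783295, 0.052110690623521805), 38.83851623535156)
bar 3272 0.0666734783592271 [ 0.50322782 -0.32975624  0.06717616] ((0.5003176331520081, -0.3254644274711609), (0.036165811121463776, 0.17101258039474487), 39.6806755065918)
rim 2990 0.04933362434496194 [ 0.50116475 -0.32701298  0.04914621] ((0.5333841443061829, -0.2972329258918762), (0.07090284675359726, 0.1565672904253006), 39.654869079589844)
tilt [0.00358377 0.00114047 0.07083337]
```

View pics/s8.png

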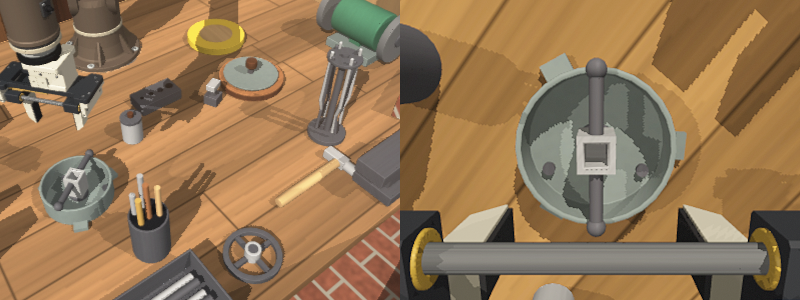

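The handle is home: the hub top measures 71.4 mm against 72 mm expected, and it stands level. The lid is on the wooden slab and the bystanders are in place, so I'm handing in.

```bash
python3 -c "
from cell import arm
print(arm.sign_off())"
```

```text
the job is handed in; nothing more can be done
None
```

The lid is on the wooden slab and the bar handle is fully home on the shaft. I handed the job in at about 24.6 s of the 72 s allowed, with the gripper open and clear. `sign_off` reports no verdict.

- **Lid:** I lifted it by its knob and set it down knob up, pressing with about 10 N before letting go. The wrist camera puts it about 4 mm off the slab's middle. I left that as it was.
- **Handle:** I gripped it, let it stand again while I measured the shaft from above, then regripped it and fitted it. It went past the step on the shaft with no contact force and touched the collar at the expected height. After release the hub's top measured 71.4 mm (72 mm expected), with a tilt of less than 0.5°.
- **Bystanders:** in the last scene image, those in view looked undisturbed. I did not measure them again.
- **Camera disagreement:** the top camera read about 5 mm away from the scene and wrist cameras in y. I used the wrist camera for the fit, after correcting its own error of about 1 mm by turning it over the shaft.

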